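# Free the chaff screen cassette from its dock

### The arm

A 7-joint arm with a two-finger parallel gripper is mounted at the origin on the work surface. World frame = base frame: x ahead of the robot, y to its left, z up, the work surface at z = 0. Lengths are in m, angles in rad, forces in N, time in s.
With the tool pointing down it reaches from about 0.4 to 0.85 m from the base axis. Payload 4.5 kg.
Tool frame: the origin (TCP) lies on the mounting face of the last link; the fingertips stand 166 mm ahead of it and the grasp point (between the pads) lies 147 mm ahead of it; y points along the fingers, z is the direction in which the jaws open and shut, and the axes are right-handed (so a half turn about y gives the same grasp; the last joint's range is limited). The gripper opens to 88 mm and grips with 3 to 60 N. Pads are 18 mm wide; open, the fingers measure 123 mm over their backs; the gripper's body (75 mm by 187 mm) begins 45 mm behind the grasp point.
Start: joints at [-1.17, 0.689, -0.195, 1.565, 0.157, 0.902, -0.215], TCP at [0.224, 0.583, 0.405] pointing down, gripper open.
Joint ranges: [-3.01, 3.01], [-0.46, 2.08], [-1.47, 1.51], [0.13, 2.56], [-1, 4.14], [0.04, 2.09], [-2.66, 2.66]. Speed limits (rad/s): [2.57, 2.57, 3.14, 3.14, 3.14, 3.14, 3.14].

### API

Orientations are given as a unit quaternion [x, y, z, w].
In Python, from plant import r gives the robot as it stands.
- The arm moves only by the tool arm_command, never from a script. Its argument "deltas" is a list of rows, each an object of numbers: "dx", "dy", "dz": the shift along the tool's x, y, z each as a share of 1000 mm, from -1 to 1; "wx", "wy", "wz": the turn, a rotation vector about the tool's x, y, z each as a share of 45 degrees, from -1 to 1. In form: [{"dx": .., "dy": .., "dz": .., "wx": .., "wy": .., "wz": ..}, ...]. A call has exactly 5 rows; each row is the pose to reach, as a shift and turn from the pose commanded when the call began, along the tool's axes at that moment; what a row does not reach only later rows make up. A row lasts 1/10 s, in which the tool goes at most 50 mm and 8.59 degrees, less where a joint would pass 70% of its speed; a pose out of reach is approached as far as the arm can. A call with a number of a shift or a turn outside -1 to 1 is refused whole. A call with a gripper value outside its range is refused whole. "claw" is the opening, from -1 (shut) to 1 (fully open), set as the call begins (left out, the last holds). The fingers move at their own pace and stop on an object; "grip_force" is the grip in N (left out, the last holds). Time passes only in rows, so rows that repeat a pose let the fingers close, or fill a call up. It gives the time, the measured TCP pose, the force and the opening at its end, in the units of the state.
- r.get_state(): the state, without advancing time (a new reading comes with each control period).
- r.snapshot(name): name is "scene" or "side" or "wrist"; returns the picture (400x640x3 uint8, red, green, blue); there is no depth.
- r.get_calibration(name): a dict with "vertical_fov" (degrees; the focal length in pixels is half the picture's height over the tangent of half this angle, whatever the lens; pixels are square), "cx", "cy" (the principal point, pixels), "R" (3x3) and "t" (3): a world point X has camera coordinates R X + t. Camera axes: x right, y down, z forward; pixel columns grow to the right and rows downward; lengths in m; the calibration is good to about 2 mm. A picture is of the moment at which its call begins: read the wrist's pose just before it. get_calibration takes no time and is no camera call; for the wrist camera it gives the pose at the moment of the call.
- r.finish_job(): hands the job in, once; it reports no verdict.
The state is a dict: "clock": time; "q": joint angles; "qd": joint speeds; "joint_torque": joint torques, N m; "tool_pos": TCP position; "eef_rot": TCP orientation; "contact_force": force on the tool from outside, world axes, zero at the start; "moment": the same for the moment, N m; "opening": opening from 0.0 (shut) to 1.0 (fully open).
Only numpy, scipy, OpenCV 4.12 (cv2) and the standard library are available. Lean on these libraries where they do the work, as an engineer would, in place of code of your own. Each camera call takes 0.05 s, during which the arm holds its last target.

### The job

The chaff screen cassette with the green knob is due for cleaning. Swing the hold-down bar of its dock up until it stands about upright, then, without lifting the cassette off the dock plate, slide it straight out from under the bar until it is clear of the side rails and lies square on the bare front part of the plate. Let go of it there with the bar still up, and leave the cassette with the red knob locked under its own lowered bar.

Things in the scene. Friction and masses are not known exactly. Their poses are not given: they have to be found in the camera images.
- dock_green: Fixed blue plate 280x120x8 mm (dock x -145 to 135). Origin on bench, z up, x along the slide, away from the robot (within 12 deg). Rails 14 high, 96 apart, x 12 to 125; back stop x 123: the cassette leaves along -x only. Bare front x -145 to 12; a cassette at (-66, 0) lies mid-front. Bar hinge axis along x through (45, 75, 35), in a fork 50 high. A twin dock (red knob) is 0.3 m to one side.
- bar_green (a joint): Green cassette's hold-down bar, rad: 0 level, 1.57 upright, stop 1.75; starts 0 to 0.08. Steel, 14 mm square, crosses the cassette in front of the knob. From the hinge it runs along dock -y (at 0) to a black grip 18 mm square, 132 to 192 mm from the axis, past the plate's edge; pinched along dock x it turns between the pads when lifted in an arc. 2-3 N at the grip; stays where left.
- cassette_green: Loose steel cassette 110 (x) x 90 (y) x 18 mm, slotted top, 245 to 490 g, with a round green knob 24 mm in diameter on a 16 mm neck; knob axis at own x = +30, y = 0, knob 28 to 58 mm above the underside. Origin: centre of underside; axes as the dock's. Starts home between the rails, near dock (61, 0, 8) mm, underside on the plate.
- bar_red (a joint): Angle in rad of the same kind of bar on the twin dock that holds the cassette with the red knob; it starts lowered (0 to 0.08) and must stay lowered.
Things that resemble listed ones, but are neither listed nor needed, are in the scene too. Leave any blue look-alike of the cassette_green alone.

How it is judged:
By the outcome, as a careful person would: the job done as asked, in the order asked, and still so for the second after the job is handed in, with the robot touching nothing.
It also fails if it takes over 46 s, if anything falls off the work surface, if the arm or the gripper's body presses on something with over 40 N, if the wrist force passes 120 N, or if a joint passes its speed limit or range.

## Working session

There is one attempt and no reset: what is moved stays moved. The work goes in short steps, Python scripts to look and compute and a tool call to move; the robot and the scene stay as the last step left them, time stands still between calls to the robot, and variables do not carry over. Pictures are saved under pics/ and viewed, and the job is handed in when it is done.

Besides the shell and the picture viewer there is one more tool, called after "Call:" by a JSON object that holds its "name" and its "arguments", one argument or row to a line. arm_command: Moves the arm, as the interface text tells. Shift numbers are shares of 1000 mm and turn numbers shares of 45 degrees, none past 1 either way. Its arguments: {"type":"object","properties":{"deltas":{"type":"array","items":{"type":"object","properties":{"dx":{"type":"number","minimum":-1,"maximum":1},"dy":{"type":"number","minimum":-1,"maximum":1},"dz":{"type":"number","minimum":-1,"maximum":1},"wx":{"type":"number","minimum":-1,"maximum":1},"wy":{"type":"number","minimum":-1,"maximum":1},"wz":{"type":"number","minimum":-1,"maximum":1}}}},"claw":{"type":"number"},"grip_force":{"type":"number"}},"required":["deltas"]}

```bash
ls; mkdir -p pics
python3 - <<'E'
from plant import r
import cv2,numpy as np
s=r.get_state();print({k:np.round(v,4).tolist() for k,v in s.items()})
for n in ["scene","side","wrist"]:
    c=r.get_calibration(n);print(n,c)
    cv2.imwrite(f"pics/{n}0.png",cv2.cvtColor(r.snapshot(n),cv2.COLOR_RGB2BGR))
E
```

```text
pics
{'clock': 0.0, 'q': [-1.1702, 0.69, -0.1945, 1.5664, 0.1573, 0.9025, -0.2151], 'qd': [-0.001, -0.0016, -0.0015, -0.0, 0.0003, 0.0009, 0.0002], 'joint_torque': [-0.0002, -52.7557, -1.2667, -15.3434, -0.0526, 0.0064, 0.0002], 'tool_pos': [0.224, 0.5831, 0.4039], 'eef_rot': [0.6959, -0.129, 0.1289, -0.6946], 'contact_force': [0.201, 0.267, 0.4278], 'moment': [-0.007, -0.0027, -0.01], 'opening': 1.0034}
scene {'vertical_fov': 51.77979053902639, 'cx': 314.42158060868616, 'cy': 202.35009396281856, 'R': array([[ 0.62706367,  0.77877036,  0.01754691],
       [ 0.44788426, -0.34202209, -0.82608751],
       [-0.63733104,  0.52586845, -0.56326861]]), 't': array([-0.39326233, -0.26549271,  1.20293385])}
side {'vertical_fov': 49.42977130275603, 'cx': 313.77842100683864, 'cy': 203.37679955494238, 'R': array([[ 0.99721818, -0.07402188, -0.00875583],
       [-0.05396721, -0.63598393, -0.76981295],
       [ 0.05141444,  0.768144  , -0.63820949]]), 't': array([-0.66686883,  0.03426038,  1.04604392])}
wrist {'vertical_fov': 69.0553840731116, 'cx': 317.88453705090006, 'cy': 202.80098463157177, 'R': array([[ 0.35952985,  0.9331303 , -0.00247672],
       [ 0.89624452, -0.34457662,  0.27930757],
       [ 0.25977694, -0.10263915, -0.96019849]]), 't': array([-0.62313915, -0.03826182,  0.38976084])}
```

View pics/scene0.png

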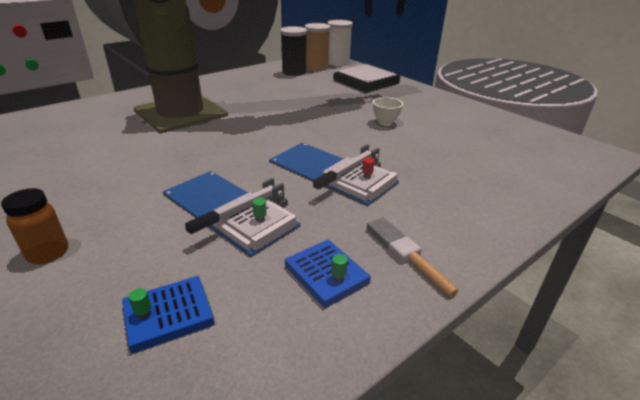

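View pics/side0.png

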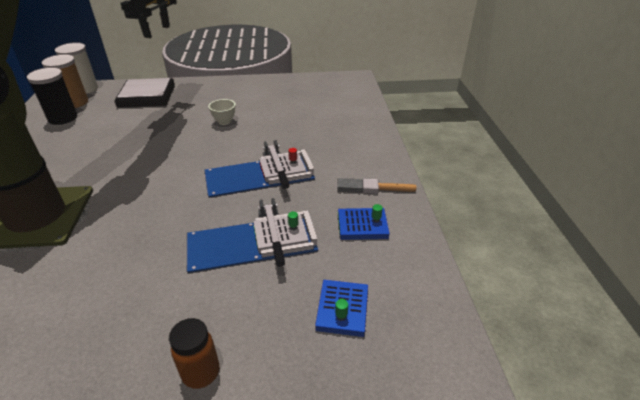

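View pics/wrist0.png

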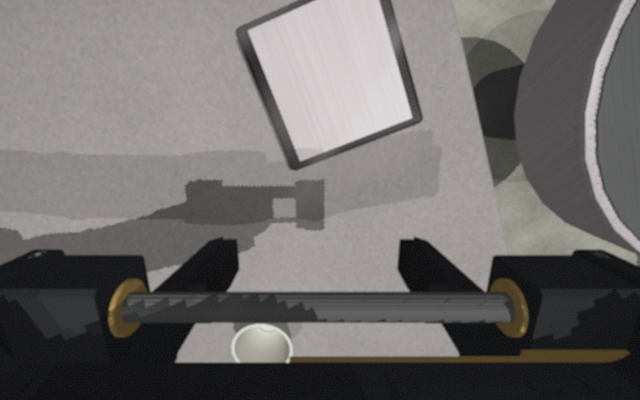

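The scene view shows the green dock: its plate's left corner is at (164,193), the grip end at (190,225) and the knob at (260,208). The red dock is behind it. In the side view the grip is at (279,255) and the knob at (293,220). Next I'll enlarge both views to get precise points.

Run:
```python
import cv2
a=cv2.imread("pics/scene0.png")[160:260,155:310];cv2.imwrite("pics/s_c.png",cv2.resize(a,None,fx=5,fy=5,interpolation=cv2.INTER_CUBIC))
a=cv2.imread("pics/side0.png")[190:280,175:330];cv2.imwrite("pics/d_c.png",cv2.resize(a,None,fx=5,fy=5,interpolation=cv2.INTER_CUBIC))
```

```text
(no output)
```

View pics/s_c.png

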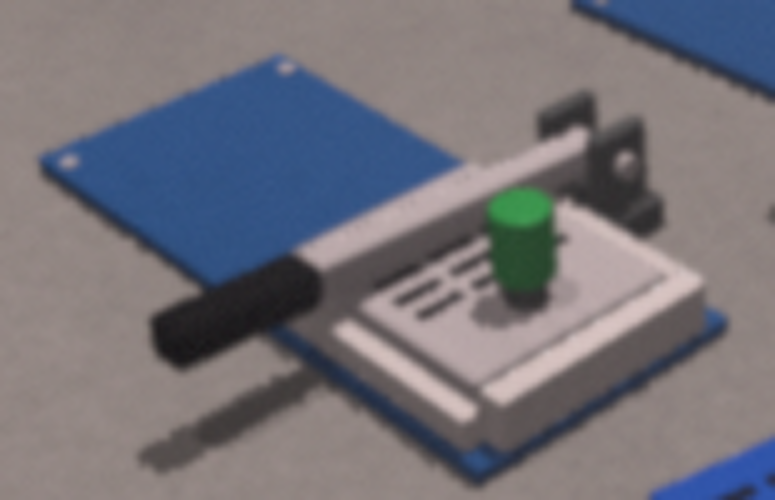

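View pics/d_c.png

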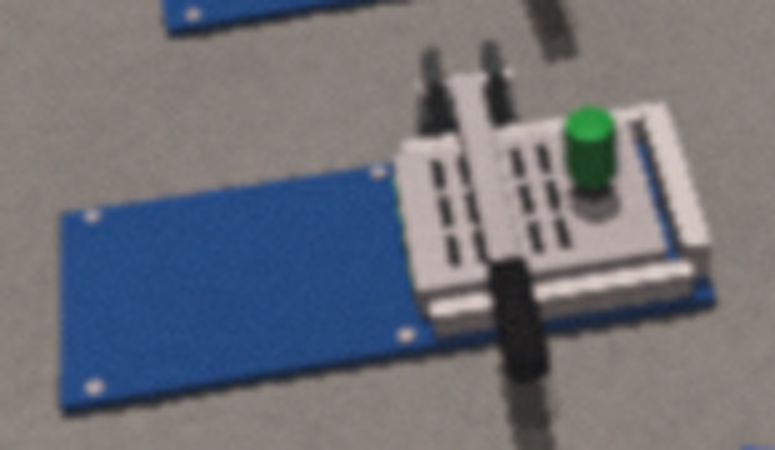

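```bash
cat > h.py <<'E'
import numpy as np,cv2
from plant import r
def cal(n):
    c=r.get_calibration(n);f=200/np.tan(np.radians(c["vertical_fov"])/2);return c,f
def ray(n,p,c=None):
    c0,f=cal(n);c=c or c0
    d=np.array([(p[0]-c["cx"])/f,(p[1]-c["cy"])/f,1]);R=np.array(c["R"]);o=-R.T@c["t"];d=R.T@d
    return o,d/np.linalg.norm(d)
def plane(n,p,z,c=None):
    o,d=ray(n,p,c);return o+d*(z-o[2])/d[2]
def tri(rays):
    A=0;b=0
    for o,d in rays:
        P=np.eye(3)-np.outer(d,d);A=A+P;b=b+P@o
    X=np.linalg.solve(A,b);return X,[np.linalg.norm((np.eye(3)-np.outer(d,d))@(X-o))*1e3 for o,d in rays]
def proj(n,X):
    c,f=cal(n);p=np.array(c["R"])@X+c["t"];return p[:2]/p[2]*f+[c["cx"],c["cy"]]
E
python3 - <<'E'
from h import *
np.set_printoptions(precision=4,suppress=True)
S=lambda p:(np.array(p)+.5)/5-.5+[155,160]
D=lambda p:(np.array(p)+.5)/5-.5+[175,190]
pts={"front+y":((281,57),(62,213)),"front-y":((42,157),(65,403)),"back-y":((475,474),(712,292)),"knobtop":((521,207),(590,122)),"grip end top -x corner":((153,325),None),"hole f+y":((287,68),(92,216)),"hole f-y":((69,161),(94,387)),
"grip start top near":((290,256),(493,262)),"gripstart +x":((320,280),(526,260))}
for k,(a,b) in pts.items():
    if b is None: continue
    X,e=tri([ray("scene",S(a)),ray("side",D(b))]);print(k,X,np.round(e,1),"z8:",plane("scene",S(a),.008)[:2],plane("side",D(b),.008)[:2])
f1,f2,b=[ (plane("scene",S(pts[k][0]),.008)+plane("side",D(pts[k][1]),.008))[:2]/2 for k in ("front+y","front-y","back-y")]
print(np.linalg.norm(f1-f2),np.linalg.norm(b-f2))
print(np.degrees(np.arctan2(*(f1-f2)[::-1]))-90,np.degrees(np.arctan2(*(b-f2)[::-1])))
E
```

```text
front+y [ 0.3719 -0.0894  0.004 ] [2.1 2.1] z8: [ 0.3814 -0.0947] [ 0.3723 -0.0907]
front-y [ 0.3906 -0.2064  0.0054] [1.3 1.3] z8: [ 0.3966 -0.2089] [ 0.3908 -0.2071]
back-y [ 0.6644 -0.1675  0.0063] [2.9 2.9] z8: [ 0.6689 -0.1715] [ 0.6636 -0.1652]
knobtop [ 0.6148 -0.1146  0.064 ] [1.6 1.6] z8: [ 0.5447 -0.0745] [ 0.6146 -0.0478]
hole f+y [ 0.3863 -0.0939  0.006 ] [1.5 1.5] z8: [ 0.3916 -0.0971] [ 0.3863 -0.0939]
hole f-y [ 0.4017 -0.1994  0.0064] [1.3 1.3] z8: [ 0.406  -0.2015] [ 0.4016 -0.1991]
grip start top near [ 0.5715 -0.1823  0.0483] [1.9 1.9] z8: [ 0.5197 -0.1618] [ 0.5683 -0.1387]
gripstart +x [ 0.5851 -0.1784  0.0443] [2. 2.] z8: [ 0.5404 -0.1602] [ 0.5829 -0.1387]
0.11651562982451565 0.2754030957822986
8.31212896142776 8.271952280357947
```

```bash
cat >> h.py <<'E'
from scipy.spatial.transform import Rotation as Ro
np.set_printoptions(precision=4,suppress=True)
YAW=np.radians(8.3); ORG=np.array([.5264,-.129,0])
Rz=Ro.from_euler("z",YAW).as_matrix()
def dock(p): return ORG+Rz@(np.array(p)/1000)
def todock(X): return Rz.T@(np.array(X)-ORG)*1000
def goal_R(sgn=1,yaw=None):
    a=YAW if yaw is None else yaw
    z=sgn*np.array([np.cos(a),np.sin(a),0]);y=np.array([0,0,-1.]);x=np.cross(y,z)
    return np.stack([x,y,z],1)
def delta(P,R,s=None):
    "P: grasp point world"
    s=s or r.get_state();R0=Ro.from_quat(s["eef_rot"]).as_matrix()
    tcp=np.array(P)-.147*R[:,1]
    return R0.T@(tcp-s["tool_pos"]), Ro.from_matrix(R0.T@R).as_rotvec()/np.radians(45)
def show():
    s=r.get_state();R=Ro.from_quat(s["eef_rot"]).as_matrix();g=np.array(s["tool_pos"])+.147*R[:,1]
    print("t",round(s["clock"],2),"grasp",g,"dock",todock(g),"F",np.round(s["contact_force"],1),"op",round(s["opening"],3),"z dir",R[:,2],"y",R[:,1],"q",np.round(s["q"],2))
E
python3 - <<'E'
from h import *
show()
print(Ro.from_quat(r.get_state()["eef_rot"]).as_matrix())
for s in (1,-1): print(delta(dock([45,-87,140]),goal_R(s)))
E
```

```text
t 0.15 grasp [0.224  0.583  0.2571] dock [-196.4403  748.1899  257.1046] F [ 0.2 -0.2  0.2] op 0.997 z dir [ 0.3586  0.9335 -0.0014] y [-0.0004 -0.0013 -1.    ] q [-1.17  0.69 -0.19  1.57  0.16  0.9  -0.22]
[[ 0.9335 -0.0004  0.3586]
 [-0.3586 -0.0013  0.9335]
 [ 0.0001 -1.     -0.0014]]
(array([ 0.6194,  0.118 , -0.6101]), array([0.0015, 1.3486, 0.001 ]))
(array([ 0.6194,  0.118 , -0.6101]), array([ 0.0012, -2.6514, -0.0017]))
```

Call:
{"name": "arm_command", "arguments": {
  "deltas": [
    {"dx":0.034,"dz":-0.033,"wy":0.08},
    {"dx":0.068,"dz":-0.066,"wy":0.16},
    {"dx":0.102,"dz":-0.1,"wy":0.24},
    {"dx":0.136,"dz":-0.134,"wy":0.32},
    {"dx":0.17,"dz":-0.167,"wy":0.4}
  ]
}}

```text
invalid input at $.deltas[0]: expected keys dx, dy, dz, wx, wy, wz
```

Run:
```python
from h import *
show();print(delta(dock([45,-87,140]),goal_R(1)))
```

```text
t 0.15 grasp [0.224  0.583  0.2571] dock [-196.4403  748.1899  257.1046] F [ 0.2 -0.2  0.2] op 0.997 z dir [ 0.3586  0.9335 -0.0014] y [-0.0004 -0.0013 -1.    ] q [-1.17  0.69 -0.19  1.57  0.16  0.9  -0.22]
(array([ 0.6194,  0.118 , -0.6101]), array([0.0015, 1.3486, 0.001 ]))
```

Call:
{"name": "arm_command", "arguments": {
  "deltas": [
    {"dx":0.034,"dy":0,"dz":-0.033,"wx":0,"wy":0.08,"wz":0},
    {"dx":0.068,"dy":0,"dz":-0.066,"wx":0,"wy":0.16,"wz":0},
    {"dx":0.102,"dy":0,"dz":-0.1,"wx":0,"wy":0.24,"wz":0},
    {"dx":0.136,"dy":0,"dz":-0.134,"wx":0,"wy":0.32,"wz":0},
    {"dx":0.17,"dy":0,"dz":-0.167,"wx":0,"wy":0.4,"wz":0}
  ]
}}

```text
clock: 0.65
tool_pos: [0.3233, 0.3646, 0.4047]
eef_rot: [0.666, -0.237, 0.237, -0.666]
contact_force: [0.3, -0.3, -0.5]
opening: 0.997
```

Run:
```python
from h import *
show();print(delta(dock([45,-87,140]),goal_R(1)))
```

```text
t 0.65 grasp [0.3233 0.3646 0.2577] dock [-129.6798  517.7261  257.6503] F [ 0.3 -0.3 -0.5] op 0.997 z dir [ 0.6313  0.7755 -0.0002] y [-0.     -0.0003 -1.    ] q [-0.85  0.51 -0.13  1.97  0.11  0.66 -0.17]
(array([ 0.5636,  0.1178, -0.2803]), array([0.0002, 0.9456, 0.0004]))
```

Call:
{"name": "arm_command", "arguments": {
  "deltas": [
    {"dx":0.042,"dy":0,"dz":-0.021,"wx":0,"wy":0.08,"wz":0},
    {"dx":0.084,"dy":0,"dz":-0.042,"wx":0,"wy":0.16,"wz":0},
    {"dx":0.126,"dy":0,"dz":-0.063,"wx":0,"wy":0.24,"wz":0},
    {"dx":0.168,"dy":0,"dz":-0.084,"wx":0,"wy":0.32,"wz":0},
    {"dx":0.21,"dy":0,"dz":-0.105,"wx":0,"wy":0.4,"wz":0}
  ]
}}

```text
clock: 1.15
tool_pos: [0.4204, 0.1511, 0.4048]
eef_rot: [-0.621, 0.338, -0.338, 0.621]
contact_force: [0.6, 0.2, 0.7]
opening: 0.999
```

Run:
```python
from h import *
show();print(delta(dock([45,-87,140]),goal_R(1)))
```

```text
t 1.15 grasp [0.4205 0.1511 0.2578] dock [-64.3996 292.4379 257.7544] F [0.6 0.2 0.7] op 0.999 z dir [0.8401 0.5425 0.0002] y [ 0.0001  0.0002 -1.    ] q [-0.4   0.46 -0.07  2.08  0.06  0.6   0.06]
(array([ 0.3906,  0.1177, -0.0582]), array([-0.0002,  0.5456, -0.0002]))
```

Call:
{"name": "arm_command", "arguments": {
  "deltas": [
    {"dx":0.044,"dy":0,"dz":-0.007,"wx":0,"wy":0.12,"wz":0},
    {"dx":0.09,"dy":0,"dz":-0.014,"wx":0,"wy":0.24,"wz":0},
    {"dx":0.135,"dy":0,"dz":-0.021,"wx":0,"wy":0.36,"wz":0},
    {"dx":0.18,"dy":0,"dz":-0.028,"wx":0,"wy":0.48,"wz":0},
    {"dx":0.22,"dy":0,"dz":-0.034,"wx":0,"wy":0.546,"wz":0}
  ]
}}

```text
clock: 1.65
tool_pos: [0.5118, -0.0526, 0.4047]
eef_rot: [0.534, -0.463, 0.463, -0.534]
contact_force: [0.9, 0.6, 0.1]
opening: 1.004
```

Run:
```python
from h import *
show();print(delta(dock([45,-87,140]),goal_R(1)))
c=r.get_calibration("wrist");cv2.imwrite("pics/w1.png",cv2.cvtColor(r.snapshot("wrist"),cv2.COLOR_RGB2BGR))
import pickle;pickle.dump(c,open("w1.pkl","wb"))
```

```text
t 1.65 grasp [ 0.5118 -0.0526  0.2577] dock [ -3.4429  77.6902 257.668 ] F [0.9 0.6 0.1] op 1.004 z dir [0.9898 0.1422 0.    ] y [ 0.0001 -0.0003 -1.    ] q [-0.01  0.54  0.03  1.9  -0.02  0.7   0.18]
(array([0.1646, 0.1177, 0.0488]), array([-0.0001, -0.0028,  0.0004]))
```

View pics/w1.png

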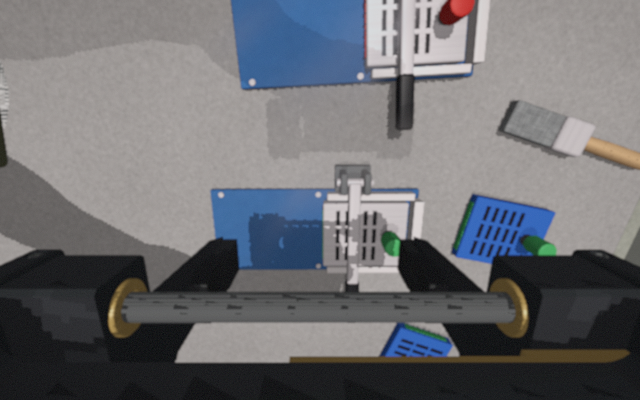

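The wrist view shows the green dock with its front left corner at (211,189). The fork is at (352,178), the bar runs down column 354, and the knob is at (392,243). I'll zoom in to refine these.

Run:
```python
import cv2
a=cv2.imread("pics/w1.png")[155:295,205:435];cv2.imwrite("pics/w1c.png",cv2.resize(a,None,fx=3.4,fy=3.4,interpolation=cv2.INTER_CUBIC))
```

```text
(no output)
```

View pics/w1c.png

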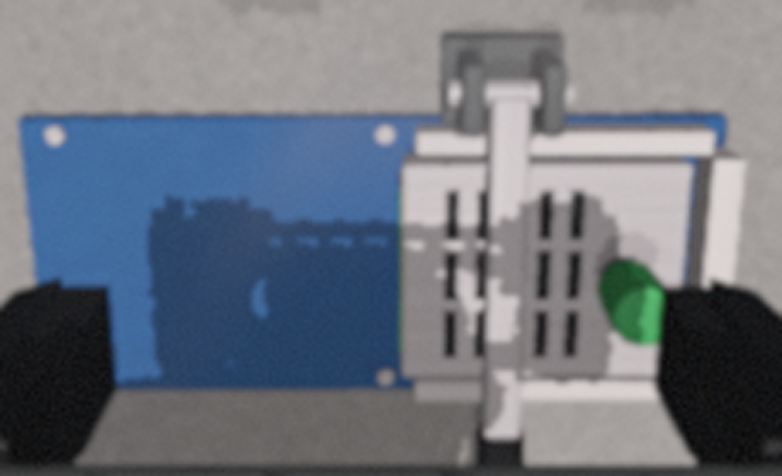

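Run:
```python
from h import *
import pickle;c=pickle.load(open("w1.pkl","rb"))
W=lambda p:(np.array(p)+.5)/3.4-.5+[205,155]
S=lambda p:(np.array(p)+.5)/5-.5+[155,160]
D=lambda p:(np.array(p)+.5)/5-.5+[175,190]
for n,p,z in [("front+y",(21,116),.008),("back+y",(726,116),.008),("hole f+",(54,135),.008),("hole b+",(384,134),.008),("hole b-",(385,377),.008),("edge -y",(250,387),.008),("cass front+y",(402,162),.026),("cass front -y",(402,377),.026),("knob top c",(640,313),.066),("bar L",(489,250),.042),("bar R",(527,250),.042),("bar L2",(484,430),.042),("bar R2",(522,430),.042)]:
    X=plane("wrist",W(p),z,c);print(n,X,todock(X))
for n,a,b,w in [("front+y",(281,57),(62,213),(21,116)),("hole f+",(287,68),(92,216),(54,135)),("knobtop",(521,207),(590,122),(640,313))]:
    X,e=tri([ray("scene",S(a)),ray("side",D(b)),ray("wrist",W(w),c)]);print("tri",n,X,todock(X),np.round(e,1))
for n,b,w in [("front+y",(62,213),(21,116)),("knobtop",(590,122),(640,313)),("hole b-",(406,335),(385,377)),("grip start L",(493,262),(480,437)),("grip start R",(526,260),(520,437))]:
    X,e=tri([ray("side",D(b)),ray("wrist",W(w),c)]);print("tri2",n,X,todock(X),np.round(e,1))
```

```text
front+y [ 0.3734 -0.0916  0.008 ] [-145.9469   59.1078    8.    ]
back+y [ 0.6462 -0.0527  0.008 ] [129.5764  58.2221   8.    ]
hole f+ [ 0.3866 -0.0975  0.008 ] [-133.7929   51.3981    8.    ]
hole b+ [ 0.5149 -0.0787  0.008 ] [-4.0973 51.3875  8.    ]
hole b- [ 0.5303 -0.1838  0.008 ] [ -4.051  -54.7448   8.    ]
edge -y [ 0.4743 -0.1965  0.008 ] [-61.3466 -59.2811   8.    ]
cass front+y [ 0.5225 -0.084   0.026 ] [ 2.6906 45.1307 26.    ]
cass front -y [ 0.5357 -0.1731  0.026 ] [  2.8306 -45.0162  26.    ]
knob top c [ 0.6109 -0.1153  0.066 ] [85.5538  1.337  66.    ]
bar L [ 0.5584 -0.1084  0.042 ] [34.6562 15.7752 42.    ]
bar R [ 0.5723 -0.1064  0.042 ] [48.7118 15.7304 42.    ]
bar L2 [ 0.5693 -0.1829  0.042 ] [ 34.6729 -59.5012  42.    ]
bar R2 [ 0.584  -0.1808  0.042 ] [ 49.5391 -59.5478  42.    ]
tri front+y [ 0.373  -0.0912  0.0056] [-146.3809   59.5255    5.6015] [2.4 2.3 1. ]
tri hole f+ [ 0.3873 -0.0961  0.0079] [-132.8744   52.6754    7.923 ] [2.2 1.7 1.5]
tri knobtop [ 0.6136 -0.1151  0.0638] [88.2718  1.1309 63.7775] [1.7 2.2 2.2]
tri2 front+y [ 0.3731 -0.0915  0.0085] [-146.3124   59.2642    8.5417] [0.5 0.5]
tri2 knobtop [ 0.6128 -0.1152  0.0658] [87.4723  1.1646 65.7998] [1.8 1.8]
tri2 hole b- [ 0.5307 -0.1824  0.0104] [ -3.4455 -53.4424  10.423 ] [0.6 0.6]
tri2 grip start L [ 0.5689 -0.1815  0.0495] [ 34.5123 -58.0683  49.4794] [2.1 2.1]
tri2 grip start R [ 0.5835 -0.1801  0.0483] [ 49.1261 -58.7979  48.3267] [1.2 1.2]
```

```bash
sed -i 's/ORG=np.array.*/ORG=np.array([.5236,-.1294,0])/' h.py
python3 - <<'E'
from h import *
show();print(delta(dock([45,-87,110]),goal_R(1)));print(delta(dock([45,-87,40]),goal_R(1)))
E
```

```text
t 1.7 grasp [ 0.5144 -0.0604  0.258 ] dock [  0.8729  69.6116 257.9702] F [ 3.1 -4.5  0.7] op 1.003 z dir [0.9912 0.1321 0.0033] y [ 0.0041 -0.0062 -1.    ] q [ 0.    0.55  0.04  1.9  -0.02  0.69  0.18]
(array([0.156 , 0.1492, 0.0461]), array([-0.0041, -0.0158,  0.0085]))
(array([0.1556, 0.2192, 0.0458]), array([-0.0041, -0.0158,  0.0085]))
```

Call:
{"name": "arm_command", "arguments": {
  "deltas": [
    {"dx":0.03,"dy":0.03,"dz":0.009,"wx":0,"wy":0,"wz":0},
    {"dx":0.07,"dy":0.06,"dz":0.02,"wx":0,"wy":0,"wz":0},
    {"dx":0.11,"dy":0.09,"dz":0.032,"wx":0,"wy":0,"wz":0},
    {"dx":0.145,"dy":0.12,"dz":0.042,"wx":0,"wy":0,"wz":0},
    {"dx":0.145,"dy":0.12,"dz":0.042,"wx":0,"wy":0,"wz":0}
  ]
}}

```text
clock: 2.2
tool_pos: [0.573, -0.1931, 0.2799]
eef_rot: [0.536, -0.465, 0.463, -0.532]
contact_force: [-0.7, 0.2, 0.4]
opening: 1.001
```

Run:
```python
from h import *
cv2.imwrite("pics/side2.png",cv2.cvtColor(r.snapshot("side"),cv2.COLOR_RGB2BGR))
r.snapshot("side")
show();print(delta(dock([45,-87,40]),goal_R(1)))
c=r.get_calibration("wrist");cv2.imwrite("pics/w2.png",cv2.cvtColor(r.snapshot("wrist"),cv2.COLOR_RGB2BGR))
import pickle;pickle.dump(c,open("w2.pkl","wb"))
```

```text
t 2.3 grasp [ 0.5732 -0.1877  0.1364] dock [ 40.6696 -64.8301 136.4498] F [ 0.9  0.9 -0.1] op 0.996 z dir [ 0.9894  0.145  -0.0023] y [-0.0024  0.001  -1.    ] q [ 0.24  0.82 -0.    1.74  0.    0.59  0.38]
(array([0.0221, 0.0964, 0.0042]), array([ 0.0029,  0.0008, -0.0016]))
```

View pics/w2.png

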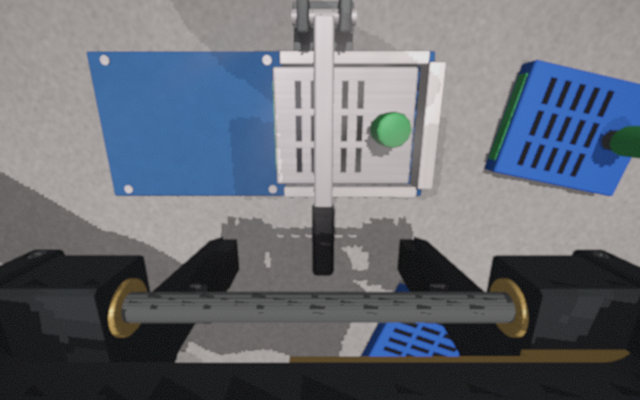

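View pics/side2.png

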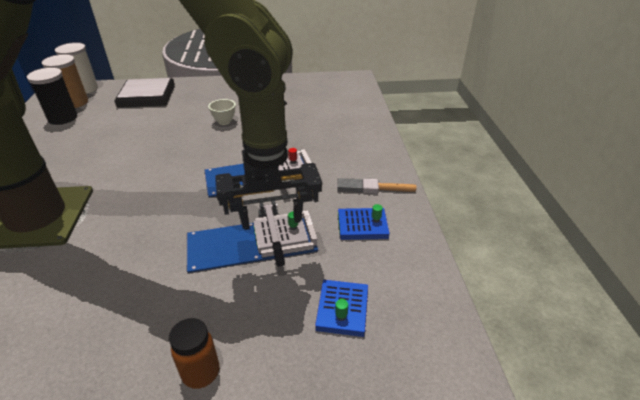

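The wrist view now shows the whole grip at (313-333, 207-274), the knob at (391,129), the cassette front edge near column 276, and the plate corners. The gripper is parallel to the dock.

Run:
```python
from h import *
import pickle;c=pickle.load(open("w2.pkl","rb"))
D=lambda p:(np.array(p)+.5)/5-.5+[175,190]
for n,p,z in [("front+y",(89,52),.008),("front-y",(117,195),.008),("back+y",(434,52),.008),("hole f+",(104,60),.008),("hole f-",(128,189),.008),("hole b+",(267,60),.008),("hole b-",(272,189),.008),("cass front+y",(275,68),.026),("cass front -y",(277,185),.026),("knob top c",(391,129),.066),("gripL0",(314,207),.048),("gripR0",(333,207),.048),("gripL1",(313,273),.048),("gripR1",(332,273),.048)]:
    X=plane("wrist",np.array(p),z,c);print(n,X,todock(X))
for n,b,w in [("gripL0",(493,262),(314,207)),("gripR0",(526,260),(333,207)),("knob",(590,122),(391,129)),("f+y",(62,213),(89,52)),("f-y",(65,403),(117,195))]:
    X,e=tri([ray("side",D(b)),ray("wrist",w,c)]);print("tri",n,X,todock(X),np.round(e,1))
c1=pickle.load(open("w1.pkl","rb"))
W=lambda p:(np.array(p)+.5)/3.4-.5+[205,155]
for n,p,q in [("f+y",(21,116),(89,52)),("knob",(640,313),(391,129)),("gripL0",(480,437),(314,207)),("gripR0",(520,437),(333,207))]:
    X,e=tri([ray("wrist",W(p),c1),ray("wrist",q,c)]);print("wrist pair",n,X,todock(X),np.round(e,1))
```

```text
front+y [ 0.3751 -0.0934  0.008 ] [-141.7092   57.0836    8.    ]
front-y [ 0.3917 -0.2097  0.008 ] [-142.112   -60.3907    8.    ]
back+y [ 0.6464 -0.0541  0.008 ] [132.3607  56.8205   8.    ]
hole f+ [ 0.3866 -0.0976  0.008 ] [-130.9549   51.2767    8.    ]
hole f- [ 0.4018 -0.2025  0.008 ] [-131.0885  -54.7955    8.    ]
hole b+ [ 0.5158 -0.0788  0.008 ] [-0.4047 51.1589  8.    ]
hole b- [ 0.5304 -0.1838  0.008 ] [ -1.1133 -54.7768   8.    ]
cass front+y [ 0.5256 -0.0861  0.026 ] [ 8.232  42.5252 26.    ]
cass front -y [ 0.5365 -0.1751  0.026 ] [  6.1779 -47.0424  26.    ]
knob top c [ 0.6111 -0.1171  0.066 ] [88.4106 -0.4256 66.    ]
gripL0 [ 0.5691 -0.1829  0.048 ] [ 37.3278 -59.4938  48.    ]
gripR0 [ 0.5837 -0.1808  0.048 ] [ 52.0148 -59.4893  48.    ]
gripL1 [ 0.5763 -0.2396  0.048 ] [  36.261  -116.6235   48.    ]
gripR1 [ 0.5919 -0.2373  0.048 ] [  51.9882 -116.6081   48.    ]
tri gripL0 [ 0.5701 -0.1821  0.0505] [ 38.3748 -58.806   50.5005] [1. 1.]
tri gripR0 [ 0.5841 -0.1804  0.0489] [ 52.5373 -59.237   48.9338] [0.6 0.6]
tri knob [ 0.6127 -0.1167  0.0671] [90.0397 -0.2926 67.0833] [1.8 1.8]
tri f+y [ 0.374  -0.0929  0.0088] [-142.7737   57.6739    8.8094] [1.5 1.5]
tri f-y [ 0.392  -0.209   0.0096] [-141.7111  -59.8101    9.6477] [0.7 0.7]
wrist pair f+y [ 0.3719 -0.0929  0.0035] [-144.8577   57.999     3.5327] [0.1 0.1]
wrist pair knob [ 0.6122 -0.117   0.0619] [89.4551 -0.5581 61.9321] [0.1 0.1]
wrist pair gripL0 [ 0.5686 -0.1845  0.0439] [ 36.5251 -61.0537  43.9449] [0.8 0.8]
wrist pair gripR0 [ 0.5835 -0.1818  0.0452] [ 51.6807 -60.5044  45.2077] [0.5 0.5]
```

```bash
sed -i 's/ORG=np.array.*/ORG=np.array([.5238,-.1306,0])/' h.py
python3 - <<'E'
from h import *
show();print(delta(dock([44.7,-87,40]),goal_R(1)))
E
```

```text
t 2.35 grasp [ 0.5738 -0.1864  0.1376] dock [ 41.4269 -62.3984 137.572 ] F [0.4 0.8 0.9] op 1.001 z dir [ 0.9891  0.147  -0.0005] y [-0.0007  0.0014 -1.    ] q [ 0.24  0.82 -0.    1.74  0.    0.59  0.38]
(array([0.0245, 0.0975, 0.0032]), array([ 0.0006,  0.0033, -0.0018]))
```

Move across first, then straight down.

Call:
{"name": "arm_command", "arguments": {
  "deltas": [
    {"dx":0.024,"dy":0.01,"dz":0.003,"wx":0,"wy":0,"wz":0},
    {"dx":0.024,"dy":0.04,"dz":0.003,"wx":0,"wy":0,"wz":0},
    {"dx":0.024,"dy":0.07,"dz":0.003,"wx":0,"wy":0,"wz":0},
    {"dx":0.024,"dy":0.09,"dz":0.003,"wx":0,"wy":0,"wz":0},
    {"dx":0.024,"dy":0.097,"dz":0.003,"wx":0,"wy":0,"wz":0}
  ]
}}

```text
clock: 2.85
tool_pos: [0.5803, -0.2085, 0.1872]
eef_rot: [-0.536, 0.462, -0.46, 0.536]
contact_force: [-0.2, 0.2, 0.2]
opening: 1.004
```

Run:
```python
from h import *
show();print(delta(dock([44.7,-87,40]),goal_R(1)))
c=r.get_calibration("wrist");cv2.imwrite("pics/w3.png",cv2.cvtColor(r.snapshot("wrist"),cv2.COLOR_RGB2BGR))
r.snapshot("side")
show();print(delta(dock([44.7,-87,40]),goal_R(1)))
```

```text
t 2.85 grasp [ 0.5801 -0.2082  0.0402] dock [ 44.5526 -84.9119  40.249 ] F [-0.2  0.2  0.2] op 1.004 z dir [ 0.9888  0.1491 -0.001 ] y [-0.0013  0.0019 -1.    ] q [ 0.28  0.98 -0.01  1.72  0.01  0.44  0.41]
(array([ 0.0018,  0.0002, -0.    ]), array([ 0.0013,  0.0061, -0.0027]))
t 2.95 grasp [ 0.5807 -0.2091  0.0412] dock [ 44.9873 -85.9022  41.1517] F [0.5 0.5 0.3] op 0.998 z dir [0.9889 0.1484 0.0001] y [-0.     0.001 -1.   ] q [ 0.28  0.98 -0.01  1.72  0.01  0.44  0.41]
(array([ 0.001 ,  0.0012, -0.0003]), array([-0.0001,  0.0052, -0.0013]))
```

View pics/w3.png

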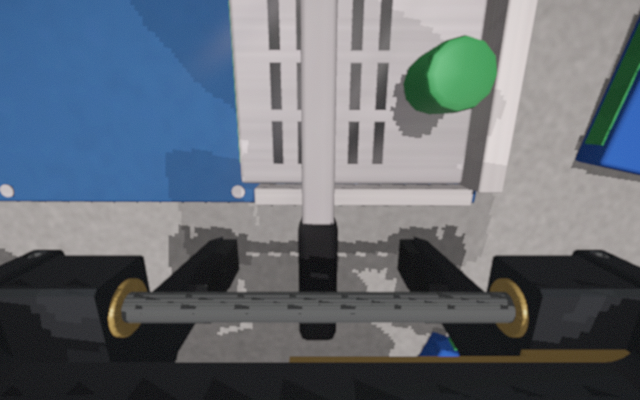

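The grip is centred between the fingers: it spans columns 300-337 and the jaw midpoint is at 318. Closing now.

Call:
{"name": "arm_command", "arguments": {
  "deltas": [
    {"dx":0,"dy":0,"dz":0,"wx":0,"wy":0,"wz":0},
    {"dx":0,"dy":0,"dz":0,"wx":0,"wy":0,"wz":0},
    {"dx":0,"dy":0,"dz":0,"wx":0,"wy":0,"wz":0},
    {"dx":0,"dy":0,"dz":0,"wx":0,"wy":0,"wz":0},
    {"dx":0,"dy":0,"dz":0,"wx":0,"wy":0,"wz":0}
  ],
  "claw": -1,
  "grip_force": 20
}}

```text
clock: 3.45
tool_pos: [0.5806, -0.2109, 0.1881]
eef_rot: [-0.535, 0.462, -0.462, 0.535]
contact_force: [-0.5, -0.1, 0.5]
opening: 0.571
```

Call:
{"name": "arm_command", "arguments": {
  "deltas": [
    {"dx":0,"dy":0,"dz":0,"wx":0,"wy":0,"wz":0},
    {"dx":0,"dy":0,"dz":0,"wx":0,"wy":0,"wz":0},
    {"dx":0,"dy":0,"dz":0,"wx":0,"wy":0,"wz":0},
    {"dx":0,"dy":0,"dz":0,"wx":0,"wy":0,"wz":0},
    {"dx":0,"dy":0,"dz":0,"wx":0,"wy":0,"wz":0}
  ]
}}

```text
clock: 3.95
tool_pos: [0.5804, -0.2108, 0.1876]
eef_rot: [0.535, -0.462, 0.462, -0.535]
contact_force: [0.8, 1.1, 1.2]
opening: 0.202
```

```bash
cat > arc.py <<'E'
from h import *
import sys
show()
s=r.get_state();R=Ro.from_quat(s["eef_rot"]).as_matrix();g=np.array(s["tool_pos"])+.147*R[:,1]
d=todock(g);v=d-np.array([0,75,35]);rad=np.hypot(v[1],v[2]);th=np.arctan2(v[2],-v[1])
print("rad",rad,"th",th)
step=float(sys.argv[1]);end=float(sys.argv[2])
rad=np.clip(rad,150,170)
for k in range(1,6):
    t=min(th+k*step,end);p=np.array([45 if abs(d[0]-45)>9 else d[0],75-rad*np.cos(t),35+rad*np.sin(t)])
    print(round(t,2),delta(dock(p),R,s)[0])
E
python3 arc.py .16 1.56
```

```text
t 3.95 grasp [ 0.5804 -0.2108  0.0406] dock [ 44.441  -87.5423  40.6453] F [0.8 1.1 1.2] op 0.202 z dir [ 0.9892  0.1463 -0.0002] y [-0.0002  0.0001 -1.    ] q [ 0.28  0.98 -0.01  1.72  0.01  0.44  0.41]
rad 162.6403350524569 th 0.03471728290575059
0.19 [-0.003  -0.0258  0.    ]
0.35 [-0.01   -0.0508  0.    ]
0.51 [-0.021  -0.0744  0.    ]
0.67 [-0.0356 -0.0959  0.0001]
0.83 [-0.0534 -0.1149  0.0001]
```

```bash
python3 arc.py .08 1.56
```

```text
t 3.95 grasp [ 0.5804 -0.2108  0.0406] dock [ 44.441  -87.5423  40.6453] F [0.8 1.1 1.2] op 0.202 z dir [ 0.9892  0.1463 -0.0002] y [-0.0002  0.0001 -1.    ] q [ 0.28  0.98 -0.01  1.72  0.01  0.44  0.41]
rad 162.6403350524569 th 0.03471728290575059
0.11 [-0.001 -0.013 -0.   ]
0.19 [-0.003  -0.0258  0.    ]
0.27 [-0.006  -0.0385  0.    ]
0.35 [-0.01   -0.0508  0.    ]
0.43 [-0.015  -0.0628  0.    ]
```

Call:
{"name": "arm_command", "arguments": {
  "deltas": [
    {"dx":-0.001,"dy":-0.013,"dz":0,"wx":0,"wy":0,"wz":0},
    {"dx":-0.003,"dy":-0.026,"dz":0,"wx":0,"wy":0,"wz":0},
    {"dx":-0.006,"dy":-0.0385,"dz":0,"wx":0,"wy":0,"wz":0},
    {"dx":-0.01,"dy":-0.051,"dz":0,"wx":0,"wy":0,"wz":0},
    {"dx":-0.015,"dy":-0.063,"dz":0,"wx":0,"wy":0,"wz":0}
  ]
}}

```text
clock: 4.45
tool_pos: [0.5782, -0.196, 0.2522]
eef_rot: [0.535, -0.462, 0.462, -0.535]
contact_force: [0.9, -0.9, -2.1]
opening: 0.198
```

```bash
python3 arc.py .09 1.56
```

```text
t 4.45 grasp [ 0.5782 -0.1961  0.1052] dock [ 44.4221 -72.6594 105.2074] F [ 0.9 -0.9 -2.1] op 0.198 z dir [0.9893 0.146  0.0005] y [ 0.0006 -0.0006 -1.    ] q [ 0.25  0.87 -0.    1.73  0.    0.54  0.39]
rad 163.50041941388707 th 0.4438303301996939
0.53 [-0.0069 -0.013   0.    ]
0.62 [-0.0149 -0.0253  0.    ]
0.71 [-0.024  -0.0369  0.0001]
0.8 [-0.0342 -0.0475  0.0001]
0.89 [-0.0452 -0.0573  0.0001]
```

Tracking is good and the forces are small, so I'll carry on.

Call:
{"name": "arm_command", "arguments": {
  "deltas": [
    {"dx":-0.007,"dy":-0.013,"dz":0,"wx":0,"wy":0,"wz":0},
    {"dx":-0.015,"dy":-0.025,"dz":0,"wx":0,"wy":0,"wz":0},
    {"dx":-0.024,"dy":-0.037,"dz":0,"wx":0,"wy":0,"wz":0},
    {"dx":-0.034,"dy":-0.0475,"dz":0,"wx":0,"wy":0,"wz":0},
    {"dx":-0.045,"dy":-0.057,"dz":0,"wx":0,"wy":0,"wz":0}
  ]
}}

```text
clock: 4.95
tool_pos: [0.5716, -0.1512, 0.3088]
eef_rot: [0.535, -0.462, 0.462, -0.535]
contact_force: [1.4, -4.2, -1.7]
opening: 0.198
```

```bash
python3 arc.py .09 1.56
```

```text
t 4.95 grasp [ 0.5716 -0.1513  0.1618] dock [ 44.3545 -27.4219 161.8153] F [ 1.4 -4.2 -1.7] op 0.198 z dir [0.9893 0.146  0.0005] y [ 0.0006 -0.001  -1.    ] q [ 0.17  0.77  0.01  1.76 -0.01  0.61  0.34]
rad 163.01032829098577 th 0.8914103730088454
0.98 [-0.0118 -0.0087  0.    ]
1.07 [-0.0243 -0.0163  0.    ]
1.16 [-0.0375 -0.0228  0.0001]
1.25 [-0.0512 -0.028   0.0001]
1.34 [-0.0653 -0.032   0.0001]
```

Call:
{"name": "arm_command", "arguments": {
  "deltas": [
    {"dx":-0.012,"dy":-0.0087,"dz":0,"wx":0,"wy":0,"wz":0},
    {"dx":-0.0243,"dy":-0.0163,"dz":0,"wx":0,"wy":0,"wz":0},
    {"dx":-0.0375,"dy":-0.0228,"dz":0,"wx":0,"wy":0,"wz":0},
    {"dx":-0.0512,"dy":-0.028,"dz":0,"wx":0,"wy":0,"wz":0},
    {"dx":-0.0653,"dy":-0.032,"dz":0,"wx":0,"wy":0,"wz":0}
  ]
}}

```text
clock: 5.45
tool_pos: [0.562, -0.0855, 0.34]
eef_rot: [-0.535, 0.462, -0.462, 0.536]
contact_force: [2.0, -2.9, -3.8]
opening: 0.199
```

```bash
python3 arc.py .06 1.58
```

```text
t 5.45 grasp [ 0.562  -0.0854  0.193 ] dock [ 44.2894  39.2189 192.961 ] F [ 2.  -2.9 -3.8] op 0.199 z dir [0.9892 0.1467 0.    ] y [-0.      0.0004 -1.    ] q [ 0.06  0.7   0.02  1.81 -0.03  0.63  0.24]
rad 161.9628063403238 th 1.3480368871111823
1.41 [-0.0095 -0.0019  0.    ]
1.47 [-0.0192 -0.0031  0.    ]
1.53 [-0.0289 -0.0038  0.0001]
1.58 [-0.0373 -0.004   0.0001]
1.58 [-0.0373 -0.004   0.0001]
```

Call:
{"name": "arm_command", "arguments": {
  "deltas": [
    {"dx":-0.0095,"dy":-0.002,"dz":0,"wx":0,"wy":0,"wz":0},
    {"dx":-0.019,"dy":-0.003,"dz":0,"wx":0,"wy":0,"wz":0},
    {"dx":-0.029,"dy":-0.0035,"dz":0,"wx":0,"wy":0,"wz":0},
    {"dx":-0.0365,"dy":-0.0035,"dz":0,"wx":0,"wy":0,"wz":0},
    {"dx":-0.0365,"dy":-0.0035,"dz":0,"wx":0,"wy":0,"wz":0}
  ]
}}

```text
clock: 5.95
tool_pos: [0.5566, -0.049, 0.3436]
eef_rot: [-0.535, 0.462, -0.461, 0.536]
contact_force: [-0.6, -0.3, 7.0]
opening: 0.204
```

```bash
python3 - <<'E'
from h import *
for n in ("scene","side"): cv2.imwrite(f"pics/{n}5.png",cv2.cvtColor(r.snapshot(n),cv2.COLOR_RGB2BGR))
E
python3 arc.py .06 1.58
```

```text
t 6.05 grasp [ 0.5566 -0.0489  0.1966] dock [ 44.2796  76.1204 196.5587] F [-0.3 -0.8  6.3] op 0.203 z dir [ 0.9891  0.1473 -0.0001] y [-0.0004  0.0021 -1.    ] q [-0.01  0.68  0.03  1.84 -0.04  0.62  0.19]
rad 161.5625728235934 th 1.5777311353347798
1.58 [-0.0004  0.      0.    ]
1.58 [-0.0004  0.      0.    ]
1.58 [-0.0004  0.      0.    ]
1.58 [-0.0004  0.      0.    ]
1.58 [-0.0004  0.      0.    ]
```

View pics/side5.png

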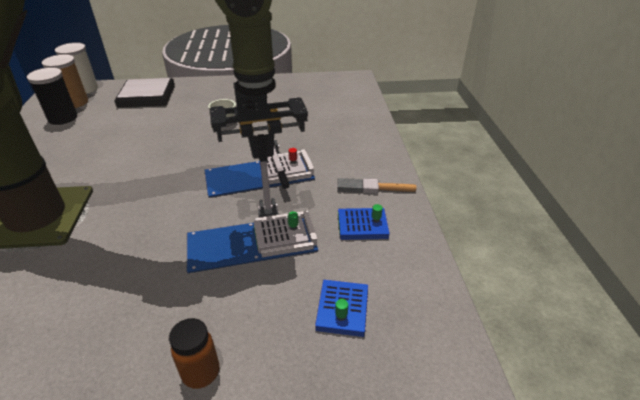

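View pics/scene5.png

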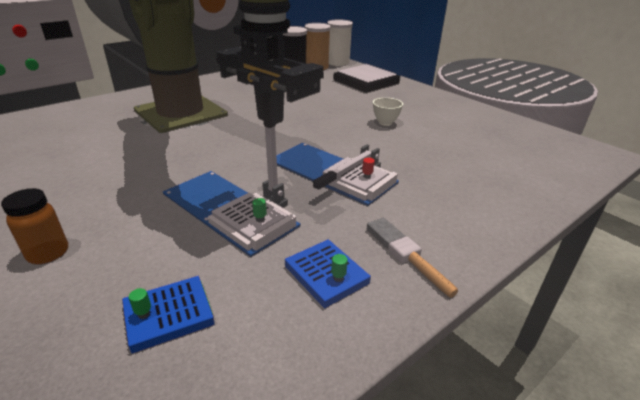

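The bar stands upright from (272,125) to (272,185) in the scene view. The red bar is still down. Opening, then going straight up.

Call:
{"name": "arm_command", "arguments": {
  "deltas": [
    {"dx":0,"dy":0,"dz":0,"wx":0,"wy":0,"wz":0},
    {"dx":0,"dy":0,"dz":0,"wx":0,"wy":0,"wz":0},
    {"dx":0,"dy":0,"dz":0,"wx":0,"wy":0,"wz":0},
    {"dx":0,"dy":0,"dz":0,"wx":0,"wy":0,"wz":0},
    {"dx":0,"dy":0,"dz":0,"wx":0,"wy":0,"wz":0}
  ],
  "claw": 1
}}

```text
clock: 6.55
tool_pos: [0.5568, -0.0506, 0.343]
eef_rot: [0.535, -0.462, 0.462, -0.535]
contact_force: [-0.0, 0.6, 0.2]
opening: 0.632
```

Call:
{"name": "arm_command", "arguments": {
  "deltas": [
    {"dx":0,"dy":0,"dz":0,"wx":0,"wy":0,"wz":0},
    {"dx":0,"dy":-0.02,"dz":0,"wx":0,"wy":0,"wz":0},
    {"dx":0,"dy":-0.045,"dz":0,"wx":0,"wy":0,"wz":0},
    {"dx":0,"dy":-0.07,"dz":0,"wx":0,"wy":0,"wz":0},
    {"dx":0,"dy":-0.08,"dz":0,"wx":0,"wy":0,"wz":0}
  ]
}}

```text
clock: 7.05
tool_pos: [0.5573, -0.0509, 0.4253]
eef_rot: [-0.534, 0.461, -0.463, 0.536]
contact_force: [-0.2, 0.4, 0.7]
opening: 0.995
```

Run:
```python
from h import *
for n in ("scene","side"): cv2.imwrite(f"pics/{n}6.png",cv2.cvtColor(r.snapshot(n),cv2.COLOR_RGB2BGR))
show();print(delta(dock([90,0,277]),goal_R(1)),delta(dock([90,0,120]),goal_R(1)))
```

```text
t 7.15 grasp [ 0.5576 -0.0509  0.2773] dock [ 44.932   74.0375 277.3134] F [-0.4 -0.8 -1.2] op 1.002 z dir [0.9892 0.1462 0.0029] y [ 0.0029 -0.     -1.    ] q [-0.02  0.57  0.04  1.75 -0.03  0.81  0.19]
(array([0.0742, 0.0005, 0.0454]), array([-0.0037,  0.0024,  0.0005])) (array([0.0741, 0.1575, 0.0449]), array([-0.0037,  0.0024,  0.0005]))
```

View pics/scene6.png

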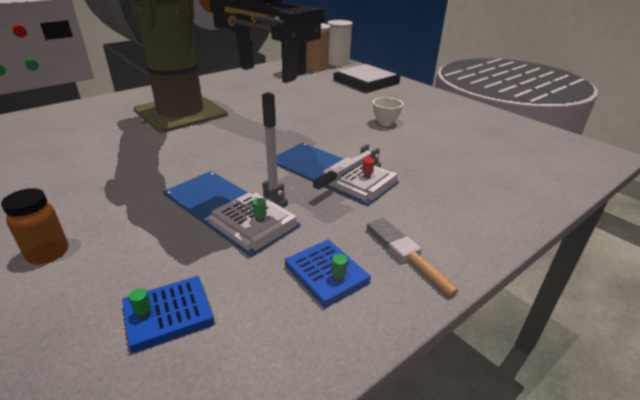

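View pics/side6.png

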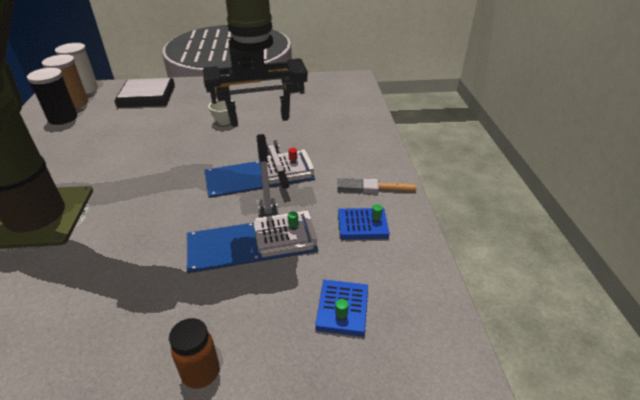

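The bar stayed upright on its own, with its top at (268,97) in the scene view. Next I'll move over the knob and down.

Call:
{"name": "arm_command", "arguments": {
  "deltas": [
    {"dx":0.025,"dy":0,"dz":0.015,"wx":0,"wy":0,"wz":0},
    {"dx":0.05,"dy":0,"dz":0.03,"wx":0,"wy":0,"wz":0},
    {"dx":0.074,"dy":0,"dz":0.045,"wx":0,"wy":0,"wz":0},
    {"dx":0.074,"dy":0.03,"dz":0.045,"wx":0,"wy":0,"wz":0},
    {"dx":0.074,"dy":0.07,"dz":0.045,"wx":0,"wy":0,"wz":0}
  ]
}}

```text
clock: 7.65
tool_pos: [0.6128, -0.1186, 0.3523]
eef_rot: [-0.534, 0.461, -0.463, 0.535]
contact_force: [0.7, -0.5, -0.6]
opening: 0.999
```

Call:
{"name": "arm_command", "arguments": {
  "deltas": [
    {"dx":0,"dy":0.04,"dz":0,"wx":0,"wy":0,"wz":0},
    {"dx":0,"dy":0.08,"dz":0,"wx":0,"wy":0,"wz":0},
    {"dx":0,"dy":0.08,"dz":0,"wx":0,"wy":0,"wz":0},
    {"dx":0,"dy":0.08,"dz":0,"wx":0,"wy":0,"wz":0},
    {"dx":0,"dy":0.08,"dz":0,"wx":0,"wy":0,"wz":0}
  ]
}}

```text
clock: 8.15
tool_pos: [0.613, -0.1176, 0.2749]
eef_rot: [-0.535, 0.461, -0.463, 0.536]
contact_force: [0.5, -0.6, 0.0]
opening: 1.0
```

Run:
```python
from h import *
import pickle
show();c=r.get_calibration("wrist");cv2.imwrite("pics/w7.png",cv2.cvtColor(r.snapshot("wrist"),cv2.COLOR_RGB2BGR));pickle.dump(c,open("w7.pkl","wb"))
print(delta(dock([90,0,52]),goal_R(1)))
```

```text
t 8.15 grasp [ 0.6134 -0.1177  0.1279] dock [ 90.5408  -0.1422 127.9279] F [ 0.5 -0.6  0. ] op 1.0 z dir [0.9892 0.1462 0.003 ] y [ 0.0031 -0.0005 -1.    ] q [ 0.1   0.85  0.03  1.68 -0.03  0.61  0.29]
(array([-0.0001,  0.0763, -0.0005]), array([-0.0047,  0.0024,  0.0014]))
```

View pics/w7.png

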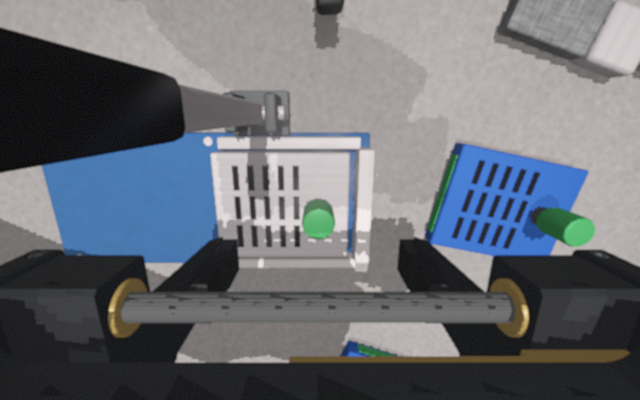

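Run:
```python
from h import *
import pickle
c=pickle.load(open("w7.pkl","rb"))
print("cam",todock(-np.array(c["R"]).T@c["t"]))
g=cv2.cvtColor(cv2.imread("pics/w7.png"),cv2.COLOR_BGR2HSV);m=cv2.inRange(g,(50,120,60),(75,255,255));m[:,400:]=0;m[:180]=0;m[:,:290]=0
ys,xs=np.nonzero(m);print(xs.min(),xs.max(),ys.min(),ys.max())
cx=xs.mean()
for row in (ys.max()-15,ys.min()+15): X=plane("wrist",(cx,row),.066,c);print(row,X,todock(X))
```

```text
cam [ 90.0185  71.2189 254.2476]
304 388 215 354
339 [ 0.6378 -0.2098  0.066 ] [101.3617 -94.7853  66.    ]
230 [ 0.6233 -0.1196  0.066 ] [100.0822  -3.4886  66.    ]
```

Run:
```python
import cv2
a=cv2.imread("pics/w7.png")[120:290,180:400];cv2.imwrite("pics/w7c.png",cv2.resize(a,None,fx=3.4,fy=3.4,interpolation=cv2.INTER_CUBIC))
```

```text
(no output)
```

View pics/w7c.png

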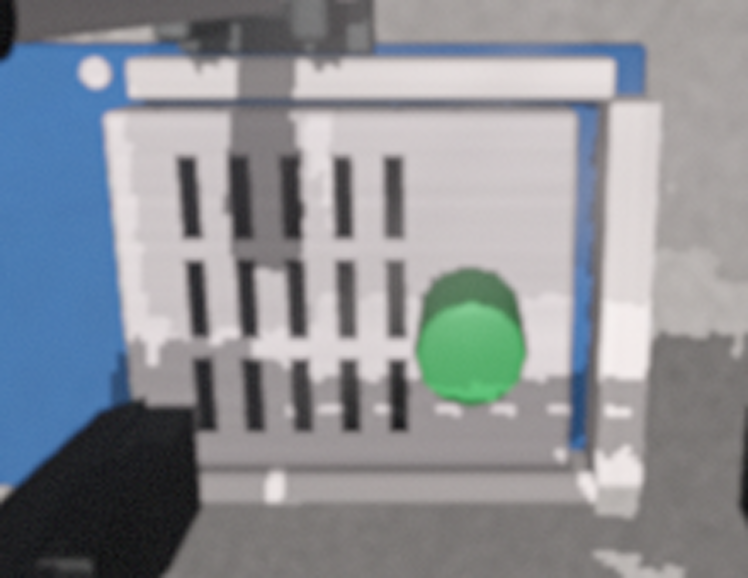

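```bash
cat >> h.py <<'E'
def tilt_R(deg): return goal_R(1)@Ro.from_euler("z",deg,degrees=True).as_matrix()
E
python3 - <<'E'
from h import *
import pickle
c=pickle.load(open("w7.pkl","rb"));c2=pickle.load(open("w2.pkl","rb"))
W=lambda p:(np.array(p)+.5)/3.4-.5+[180,120]
for n,p,z in [("knob",(471,352),.066),("c f+y",(105,112),.026),("c b+y",(577,112),.026),("c f-y",None,0),("plate b+y",(646,46),.008)]:
    if p: X=plane("wrist",W(p),z,c);print(n,X,todock(X))
X,e=tri([ray("wrist",W((471,352)),c),ray("wrist",(391,129),c2)]);print("knob pair",X,todock(X),e)
R=tilt_R(20)
for z in (100,52): print(delta(dock([90,0,z]),R))
E
```

```text
knob [ 0.6134 -0.116   0.066 ] [90.7911  1.5486 66.    ]
c f+y [ 0.5244 -0.0849  0.026 ] [ 7.1486 45.1717 26.    ]
c b+y [ 0.6312 -0.0692  0.026 ] [115.1764  45.2254  26.    ]
plate b+y [ 0.6473 -0.0529  0.008 ] [133.4162  59.0702   8.    ]
knob pair [ 0.613  -0.1174  0.0611] [90.2139  0.1976 61.0546] [np.float64(0.7471692263601315), np.float64(0.747169226360071)]
(array([ 0.0502,  0.0372, -0.0004]), array([-0.0043,  0.0032,  0.4458]))
(array([ 0.0502,  0.0852, -0.0006]), array([-0.0043,  0.0032,  0.4458]))
```

The knob is at dock (90.5, 0.8) and centred in the jaws. The wrist camera sits on the +y side of the tool at y=+71, so it could brush the upright bar during the slide. I'll tilt the tool 20° about the jaw axis, away from the bar, before gripping.

Call:
{"name": "arm_command", "arguments": {
  "deltas": [
    {"dx":0.0165,"dy":0.012,"dz":0,"wx":0,"wy":0,"wz":0.148},
    {"dx":0.0335,"dy":0.025,"dz":0,"wx":0,"wy":0,"wz":0.297},
    {"dx":0.05,"dy":0.037,"dz":0,"wx":0,"wy":0,"wz":0.445},
    {"dx":0.05,"dy":0.037,"dz":0,"wx":0,"wy":0,"wz":0.445},
    {"dx":0.05,"dy":0.037,"dz":0,"wx":0,"wy":0,"wz":0.445}
  ]
}}

```text
clock: 8.7
tool_pos: [0.6197, -0.1673, 0.2374]
eef_rot: [-0.447, 0.547, -0.363, 0.607]
contact_force: [0.2, 0.3, -0.6]
opening: 1.002
```

Run:
```python
from h import *
show()
R=tilt_R(20)
print(delta(dock([90.5,0.5,52]),R))
```

```text
t 8.7 grasp [ 0.6127 -0.1178  0.0992] dock [89.7963 -0.1735 99.1777] F [ 0.2  0.3 -0.6] op 1.002 z dir [0.9895 0.1448 0.0016] y [-0.0478  0.3368 -0.9404] q [ 0.4   0.97 -0.25  1.55 -0.17  0.78  0.52]
(array([0.0157, 0.0446, 0.0008]), array([-0.0017,  0.0012,  0.0025]))
```

Call:
{"name": "arm_command", "arguments": {
  "deltas": [
    {"dx":0.004,"dy":0.011,"dz":0,"wx":0,"wy":0,"wz":0},
    {"dx":0.008,"dy":0.022,"dz":0.001,"wx":0,"wy":0,"wz":0},
    {"dx":0.012,"dy":0.034,"dz":0.001,"wx":0,"wy":0,"wz":0},
    {"dx":0.0157,"dy":0.0446,"dz":0.001,"wx":0,"wy":0,"wz":0},
    {"dx":0.0157,"dy":0.0446,"dz":0.001,"wx":0,"wy":0,"wz":0}
  ]
}}

```text
clock: 9.2
tool_pos: [0.6204, -0.1653, 0.187]
eef_rot: [-0.447, 0.548, -0.361, 0.607]
contact_force: [1.1, -0.1, 0.2]
opening: 1.001
```

Run:
```python
from h import *
cv2.imwrite("pics/side8.png",cv2.cvtColor(r.snapshot("side"),cv2.COLOR_RGB2BGR))
show()
cv2.imwrite("pics/w8.png",cv2.cvtColor(r.snapshot("wrist"),cv2.COLOR_RGB2BGR))
print(delta(dock([90.5,0.5,52]),tilt_R(20)))
```

```text
t 9.25 grasp [ 0.6128 -0.1157  0.0498] dock [90.2637  1.9132 49.7953] F [-0.1  0.3  0.1] op 1.001 z dir [ 0.9891  0.147  -0.001 ] y [-0.0513  0.3393 -0.9393] q [ 0.4   1.05 -0.25  1.55 -0.17  0.71  0.54]
(array([ 0.0003, -0.0019,  0.    ]), array([ 0.0019,  0.0026, -0.0012]))
```

View pics/side8.png

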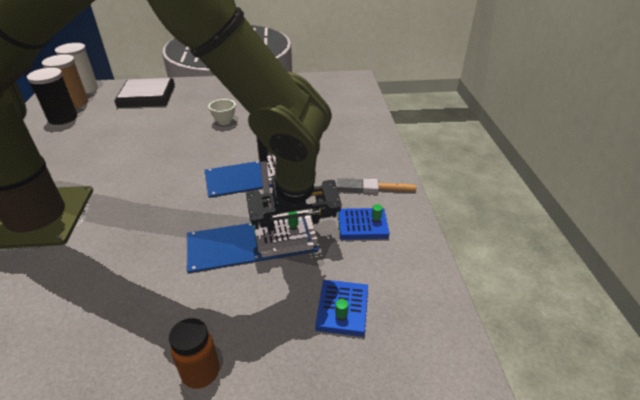

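View pics/w8.png

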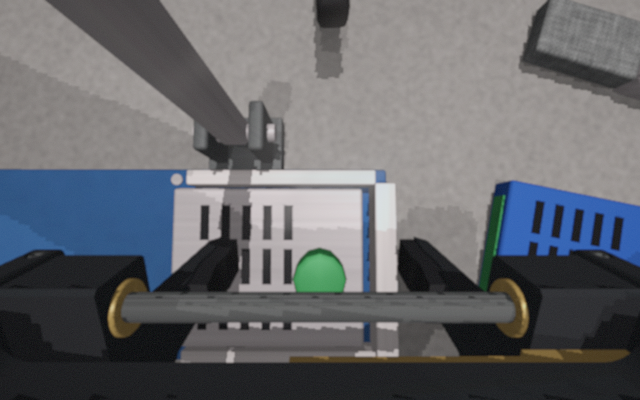

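The knob at (320,278) is between the fingers and the bar is well clear to the left. Gripping.

Call:
{"name": "arm_command", "arguments": {
  "deltas": [
    {"dx":0,"dy":-0.0015,"dz":0,"wx":0,"wy":0,"wz":0},
    {"dx":0,"dy":-0.0015,"dz":0,"wx":0,"wy":0,"wz":0},
    {"dx":0,"dy":-0.0015,"dz":0,"wx":0,"wy":0,"wz":0},
    {"dx":0,"dy":-0.0015,"dz":0,"wx":0,"wy":0,"wz":0},
    {"dx":0,"dy":-0.0015,"dz":0,"wx":0,"wy":0,"wz":0}
  ],
  "claw": -1,
  "grip_force": 25
}}

```text
clock: 9.8
tool_pos: [0.6204, -0.1667, 0.1905]
eef_rot: [-0.447, 0.548, -0.362, 0.608]
contact_force: [-0.4, 0.1, 0.4]
opening: 0.571
```

Call:
{"name": "arm_command", "arguments": {
  "deltas": [
    {"dx":0,"dy":0,"dz":0,"wx":0,"wy":0,"wz":0},
    {"dx":0,"dy":0,"dz":0,"wx":0,"wy":0,"wz":0},
    {"dx":0,"dy":0,"dz":0,"wx":0,"wy":0,"wz":0},
    {"dx":0,"dy":0,"dz":0,"wx":0,"wy":0,"wz":0},
    {"dx":0,"dy":0,"dz":0,"wx":0,"wy":0,"wz":0}
  ]
}}

```text
clock: 10.3
tool_pos: [0.6206, -0.1667, 0.1903]
eef_rot: [-0.447, 0.548, -0.362, 0.608]
contact_force: [0.4, 0.0, -0.3]
opening: 0.263
```

```bash
cat > sl.py <<'E'
from h import *
import sys
show();s=r.get_state();R=Ro.from_quat(s["eef_rot"]).as_matrix()
g=np.array(s["tool_pos"])+.147*R[:,1];d=todock(g)
for x in map(float,sys.argv[1:]):
    print(x,delta(dock([x,0.6,d[2]]),R,s)[0], delta(dock([x,d[1],d[2]]),R,s)[0])
E
python3 sl.py 80 40 0 -36
```

```text
t 10.3 grasp [ 0.6132 -0.1169  0.0522] dock [90.4901  0.6654 52.2025] F [ 0.4  0.  -0.3] op 0.263 z dir [0.9892 0.1463 0.0003] y [-0.0498  0.3388 -0.9395] q [ 0.4   1.04 -0.25  1.55 -0.17  0.71  0.54]
80.0 [ 0.     -0.     -0.0105] [-0.      0.     -0.0105]
40.0 [-0.     -0.     -0.0505] [-0.0001  0.     -0.0505]
0.0 [-0.0001  0.     -0.0905] [-0.0002  0.     -0.0905]
-36.0 [-0.0002  0.     -0.1265] [-0.0002  0.0001 -0.1265]
```

Call:
{"name": "arm_command", "arguments": {
  "deltas": [
    {"dx":0,"dy":0,"dz":-0.004,"wx":0,"wy":0,"wz":0},
    {"dx":0,"dy":0,"dz":-0.01,"wx":0,"wy":0,"wz":0},
    {"dx":0,"dy":0,"dz":-0.018,"wx":0,"wy":0,"wz":0},
    {"dx":0,"dy":0,"dz":-0.026,"wx":0,"wy":0,"wz":0},
    {"dx":0,"dy":0,"dz":-0.034,"wx":0,"wy":0,"wz":0}
  ]
}}

```text
clock: 10.8
tool_pos: [0.5859, -0.1719, 0.1903]
eef_rot: [-0.447, 0.548, -0.362, 0.607]
contact_force: [1.4, -0.9, -2.5]
opening: 0.26
```

```bash
python3 - <<'E'
from h import *
cv2.imwrite("pics/scene9.png",cv2.cvtColor(r.snapshot("scene"),cv2.COLOR_RGB2BGR))
E
python3 sl.py 0 -36
```

```text
t 10.85 grasp [ 0.577  -0.1225  0.0522] dock [53.7662  0.3572 52.2004] F [-0.7  0.2 -0.6] op 0.267 z dir [ 0.9893  0.1459 -0.0025] y [-0.0524  0.3389 -0.9394] q [ 0.43  1.02 -0.26  1.65 -0.16  0.64  0.56]
0.0 [-0.0003  0.0002 -0.0538] [-0.      0.0002 -0.0538]
-36.0 [-0.0003  0.0003 -0.0898] [-0.0001  0.0003 -0.0898]
```

View pics/scene9.png

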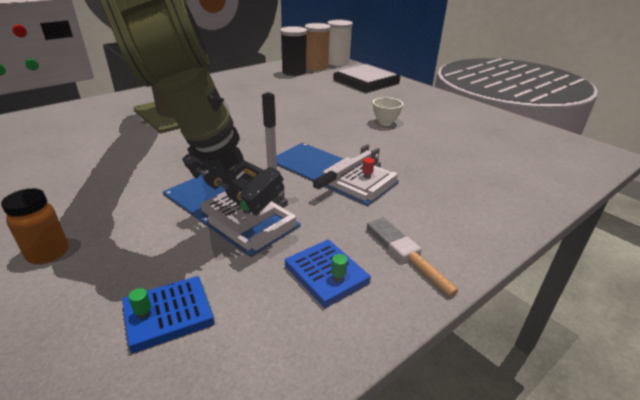

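The cassette is sliding and the bar still stands. Continuing.

Call:
{"name": "arm_command", "arguments": {
  "deltas": [
    {"dx":0,"dy":0,"dz":-0.008,"wx":0,"wy":0,"wz":0},
    {"dx":0,"dy":0,"dz":-0.018,"wx":0,"wy":0,"wz":0},
    {"dx":0,"dy":0,"dz":-0.028,"wx":0,"wy":0,"wz":0},
    {"dx":0,"dy":0,"dz":-0.038,"wx":0,"wy":0,"wz":0},
    {"dx":0,"dy":0,"dz":-0.048,"wx":0,"wy":0,"wz":0}
  ]
}}

```text
clock: 11.35
tool_pos: [0.5383, -0.179, 0.1903]
eef_rot: [-0.447, 0.548, -0.362, 0.607]
contact_force: [1.4, 0.4, -2.1]
opening: 0.264
```

```bash
python3 sl.py 0 -36
```

```text
t 11.35 grasp [ 0.5309 -0.1292  0.0522] dock [ 7.2635  0.3962 52.1892] F [ 1.4  0.4 -2.1] op 0.264 z dir [ 0.9893  0.1462 -0.0003] y [-0.0503  0.3387 -0.9395] q [ 0.48  0.99 -0.28  1.78 -0.16  0.55  0.6 ]
0.0 [-0.0002  0.0001 -0.0073] [-0.      0.     -0.0073]
-36.0 [-0.0003  0.0001 -0.0433] [-0.0001  0.     -0.0433]
```

Call:
{"name": "arm_command", "arguments": {
  "deltas": [
    {"dx":0,"dy":0,"dz":-0.01,"wx":0,"wy":0,"wz":0},
    {"dx":0,"dy":0,"dz":-0.02,"wx":0,"wy":0,"wz":0},
    {"dx":0,"dy":0,"dz":-0.03,"wx":0,"wy":0,"wz":0},
    {"dx":0,"dy":0,"dz":-0.038,"wx":0,"wy":0,"wz":0},
    {"dx":0,"dy":0,"dz":-0.042,"wx":0,"wy":0,"wz":0}
  ]
}}

```text
clock: 11.85
tool_pos: [0.4968, -0.1851, 0.1903]
eef_rot: [-0.447, 0.548, -0.362, 0.607]
contact_force: [1.7, 0.2, -2.6]
opening: 0.261
```

```bash
python3 - <<'E'
from h import *
import pickle
r.snapshot("side")
c=r.get_calibration("wrist");cv2.imwrite("pics/w10.png",cv2.cvtColor(r.snapshot("wrist"),cv2.COLOR_RGB2BGR));pickle.dump(c,open("w10.pkl","wb"))
for n in("side","scene"):cv2.imwrite(f"pics/{n}10.png",cv2.cvtColor(r.snapshot(n),cv2.COLOR_RGB2BGR))
E
python3 sl.py -36
```

```text
t 12.05 grasp [ 0.4898 -0.1351  0.0522] dock [-34.3128   0.4968  52.1563] F [-0.9 -2.1 -1. ] op 0.265 z dir [ 0.9892  0.1467 -0.0013] y [-0.0515  0.339  -0.9394] q [ 0.53  0.97 -0.29  1.89 -0.15  0.48  0.63]
-36.0 [-0.0001  0.     -0.0017] [-0.      0.     -0.0017]
```

View pics/w10.png

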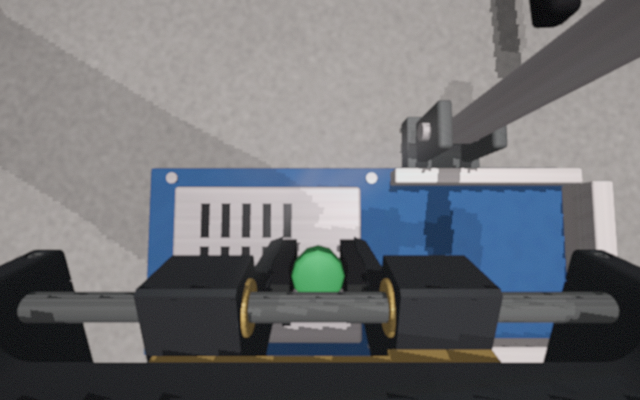

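View pics/side10.png

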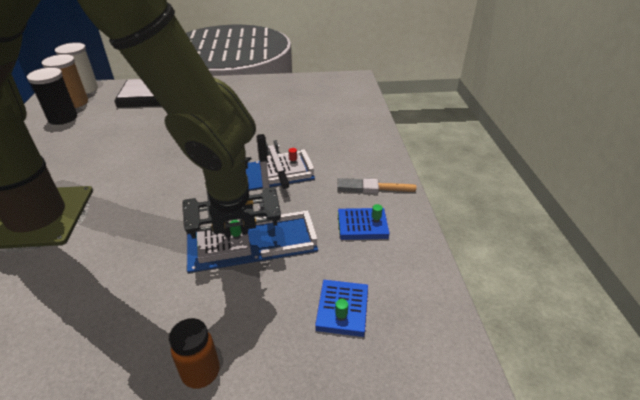

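The wrist view shows the cassette square on the front of the plate. Its rear edge is at column 360 and the rails begin at column 393. Releasing and retreating along the tool axis.

Call:
{"name": "arm_command", "arguments": {
  "deltas": [
    {"dx":0,"dy":0,"dz":0,"wx":0,"wy":0,"wz":0},
    {"dx":0,"dy":0,"dz":0,"wx":0,"wy":0,"wz":0},
    {"dx":0,"dy":0,"dz":0,"wx":0,"wy":0,"wz":0},
    {"dx":0,"dy":0,"dz":0,"wx":0,"wy":0,"wz":0},
    {"dx":0,"dy":0,"dz":0,"wx":0,"wy":0,"wz":0}
  ],
  "claw": 1
}}

```text
clock: 12.55
tool_pos: [0.498, -0.1848, 0.1904]
eef_rot: [-0.447, 0.548, -0.362, 0.608]
contact_force: [0.4, 0.4, 0.2]
opening: 0.698
```

Call:
{"name": "arm_command", "arguments": {
  "deltas": [
    {"dx":0,"dy":0,"dz":0,"wx":0,"wy":0,"wz":0},
    {"dx":0,"dy":0,"dz":0,"wx":0,"wy":0,"wz":0},
    {"dx":0,"dy":0,"dz":0,"wx":0,"wy":0,"wz":0},
    {"dx":0,"dy":-0.01,"dz":0,"wx":0,"wy":0,"wz":0},
    {"dx":0,"dy":-0.025,"dz":0,"wx":0,"wy":0,"wz":0}
  ]
}}

```text
clock: 13.05
tool_pos: [0.4988, -0.1932, 0.214]
eef_rot: [-0.447, 0.549, -0.361, 0.607]
contact_force: [0.4, -0.4, 1.1]
opening: 1.0
```

Call:
{"name": "arm_command", "arguments": {
  "deltas": [
    {"dx":0,"dy":-0.03,"dz":0,"wx":0,"wy":0,"wz":0},
    {"dx":0,"dy":-0.06,"dz":0,"wx":0,"wy":0,"wz":0},
    {"dx":0,"dy":-0.09,"dz":0,"wx":0,"wy":0,"wz":0},
    {"dx":0,"dy":-0.12,"dz":0,"wx":0,"wy":0,"wz":0},
    {"dx":0,"dy":-0.12,"dz":0,"wx":0,"wy":0,"wz":0}
  ]
}}

```text
clock: 13.55
tool_pos: [0.5062, -0.2361, 0.3306]
eef_rot: [-0.446, 0.546, -0.366, 0.608]
contact_force: [-0.2, 0.1, -0.2]
opening: 0.999
```

Run:
```python
from h import *
import pickle
show()
r.snapshot("side")
c=r.get_calibration("wrist");cv2.imwrite("pics/w11.png",cv2.cvtColor(r.snapshot("wrist"),cv2.COLOR_RGB2BGR));pickle.dump(c,open("w11.pkl","wb"))
for n in("side","scene"):cv2.imwrite(f"pics/{n}11.png",cv2.cvtColor(r.snapshot(n),cv2.COLOR_RGB2BGR))
show()
```

```text
t 13.55 grasp [ 0.4999 -0.1869  0.1922] dock [-31.7731 -52.2317 192.2078] F [-0.2  0.1 -0.2] op 0.999 z dir [0.9896 0.1436 0.0064] y [-0.0425  0.3346 -0.9414] q [ 0.6   0.76 -0.28  1.75 -0.15  0.83  0.63]
t 13.75 grasp [ 0.4969 -0.1835  0.1879] dock [-34.2157 -48.4803 187.8746] F [-0.5  0.2 -0.3] op 1.002 z dir [ 0.9891  0.147  -0.0015] y [-0.0519  0.3397 -0.9391] q [ 0.59  0.77 -0.28  1.76 -0.15  0.82  0.63]
```

View pics/w11.png

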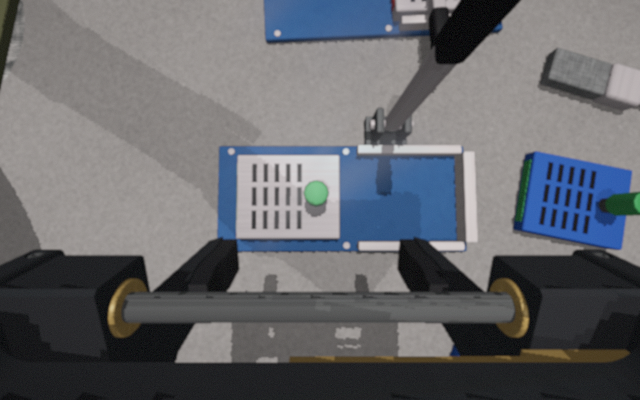

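View pics/scene11.png

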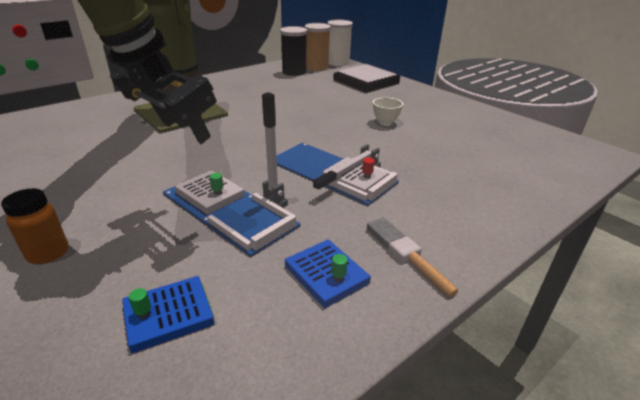

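View pics/side11.png

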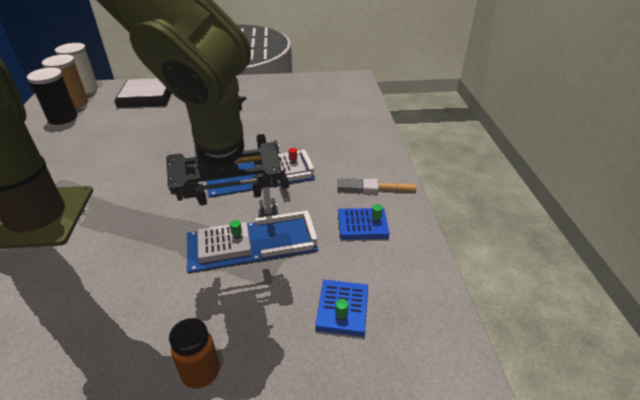

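Run:
```python
from h import *
import pickle
c=pickle.load(open("w11.pkl","rb"))
g=cv2.cvtColor(cv2.imread("pics/w11.png"),cv2.COLOR_BGR2HSV)
m=cv2.inRange(g,(0,0,110),(180,70,255));q=np.zeros_like(m);q[152:244,232:346]=m[152:244,232:346]
q=cv2.morphologyEx(q,cv2.MORPH_CLOSE,np.ones((15,15)))
q=cv2.morphologyEx(q,cv2.MORPH_OPEN,np.ones((9,9)))
k=max(cv2.findContours(q,cv2.RETR_EXTERNAL,cv2.CHAIN_APPROX_NONE)[0],key=cv2.contourArea)[:,0]
P=np.array([todock(plane("wrist",p,.026,c))[:2] for p in k],np.float32)
print(cv2.minAreaRect(P))
for p in [(218,147),(219,251),(466,251)]: print(todock(plane("wrist",p,.008,c)))
```

```text
((-64.70675659179688, 0.11016082763671875), (110.31837463378906, 89.5492172241211), 0.014158152043819427)
[-145.4913   57.1087    8.    ]
[-141.9226  -59.939     8.    ]
[132.6348 -60.1793   8.    ]
```

The measured cassette centre is dock (-64.7, 0.1), its size reads 110×90 mm, and the yaw is about 0°. The gripper is clear, so I'm handing in.

Run:
```python
from plant import r
print(r.finish_job())
```

```text
the job is handed in; nothing more can be done
None
```

The job is handed in with the green cassette out on the bare front of its plate, its bar still up, and the red cassette still locked under its own lowered bar. It took about 14 s of the 46 s allowed.

- **Bar:** I pinched its grip and swung it up in an arc to about 1.58 rad by the arm's pose, then let go. It still stood upright in the last pictures.
- **Cassette:** I gripped the green knob with the tool tilted 20°, so the wrist camera stayed clear of the upright bar. I slid the cassette about 125 mm straight out at constant height, released it and backed off.
- **Final position:** The last wrist picture puts its centre at dock (-64.7, 0.1) mm with about 0° of yaw and a measured size of 110×90 mm. Its rear edge is about 22 mm clear of the rails.
- **Forces:** The highest reading after any move was about 7 N. These are readings taken at the end of moves, so brief peaks in between were not seen.

**Disagreements:** Different views put the same points up to about 6–9 mm apart before I refined the dock's position with closer wrist views. The plate corners in the last check were still 0.5 to 3 mm off their nominal values. One two-view height for the knob top read 61 mm against the expected 66 mm. No check failed.

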